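# Kit one regulator set into the service tray

### The job

Gather the parts of this dive set into the dishes of the service tray, each standing upright and flat on the floor of its own dish: the chrome first stage in the blue dish, the connector with the green hand wheel in the yellow dish, the pressure gauge face up in the white dish and the orange knob in the red dish. The brass first stage and the connector with the black hand wheel belong to another job: leave them where they stand.

Things in the scene. Friction and masses are not known exactly. Their poses are not given: they have to be found in the camera images.
- stage_chrome: WANTED. Chrome (silver) regulator first stage: plain upright cylinder 40 mm diameter, 40 mm high, with a 24 mm diameter boss of 6 mm on top (46 mm in all), small black port dots around it. About 0.3 kg. Origin: centre of its underside, z up. Stands upright on the bench; round, grip at any yaw. Grip the 40 mm cylinder 13 to 38 mm above the underside.
- din_green: WANTED. DIN connector with a GREEN hand wheel: brass foot 38 mm diameter, 18 mm high; hand wheel 44 mm diameter from 18 to 40 mm height; brass boss (20 mm diameter) on top, 44 mm high in all. About 0.2 kg. Origin: centre of its underside, z up. Stands upright on the bench; round, grip at any yaw. Grip it by the wheel.
- gauge: WANTED. Pressure gauge lying face up: black round boot 50 mm diameter, 36 mm high, white dial face with red needle on top. About 0.16 kg. Origin: centre of its underside, z up. Stands upright on the bench; round, grip at any yaw. 
- knob_orange: WANTED. Orange fluted valve hand knob: upright cylinder 42 mm diameter, 40 mm high, dark flutes, small steel dot on top. About 0.08 kg. Origin: centre of its underside, z up. Stands upright on the bench; round, grip at any yaw. 
- stage_brass: NOT wanted look-alike: first stage of the same shape and size as the chrome one but bare BRASS (gold coloured). 40 mm diameter, 46 mm high. Stays where it stands. Origin: centre of its underside.
- din_black: NOT wanted look-alike: DIN connector of the same shape and size as the green one but with a BLACK hand wheel. 44 mm diameter, 44 mm high. Stays where it stands. Origin: centre of its underside.
- dish_blue: Round shallow blue dish, fixed in a square aluminium tray (180 mm, walls 15 mm high) on the bench. Outer diameter 72, inner 66 mm. Origin: centre of its underside, 4 mm above the bench, z up. Inner floor 4 mm above the origin (8 above the bench), rim 12 mm above the origin. Four dishes in a 2 x 2 square, 84 mm between centres; which colour is where changes.
- dish_white: Round shallow white dish, fixed in a square aluminium tray (180 mm, walls 15 mm high) on the bench. Outer diameter 72, inner 66 mm. Origin: centre of its underside, 4 mm above the bench, z up. Inner floor 4 mm above the origin (8 above the bench), rim 12 mm above the origin. Four dishes in a 2 x 2 square, 84 mm between centres; which colour is where changes.
- dish_red: Round shallow red dish, fixed in a square aluminium tray (180 mm, walls 15 mm high) on the bench. Outer diameter 72, inner 66 mm. Origin: centre of its underside, 4 mm above the bench, z up. Inner floor 4 mm above the origin (8 above the bench), rim 12 mm above the origin. Four dishes in a 2 x 2 square, 84 mm between centres; which colour is where changes.
- dish_yellow: Round shallow yellow dish, fixed in a square aluminium tray (180 mm, walls 15 mm high) on the bench. Outer diameter 72, inner 66 mm. Origin: centre of its underside, 4 mm above the bench, z up. Inner floor 4 mm above the origin (8 above the bench), rim 12 mm above the origin. Four dishes in a 2 x 2 square, 84 mm between centres; which colour is where changes.
Mind the look-alikes: they are no part of the job. What is shaped like the gauge but pink or purple is not meant. What is shaped like the knob_orange but pink or purple is not meant.

How it is judged:
At the end, for the whole second after the job is handed in: Chrome stage in blue, green connector in yellow, gauge in white, orange knob in red dish: each within 15 mm of the dish centre, on its inner floor (within 3 mm), upright within 0.1 rad, at rest. Brass stage and black connector upright, within 20 mm of their starts (horizontal distance between stage_chrome and dish_blue below 0.015 m and z of stage_chrome in the frame of dish_blue between 0.001 and 0.007 m and angle between each of stage_chrome, din_green, gauge, knob_orange, stage_brass, din_black's own z axis and vertical below 0.1 rad and linear speed of each of stage_chrome, din_green, gauge, knob_orange below 0.01 m/s and horizontal distance between din_green and dish_yellow below 0.015 m and z of din_green in the frame of dish_yellow between 0.001 and 0.007 m and horizontal distance between gauge and dish_white below 0.015 m and z of gauge in the frame of dish_white between 0.001 and 0.007 m and horizontal distance between knob_orange and dish_red below 0.015 m and z of knob_orange in the frame of dish_red between 0.001 and 0.007 m and distance of each of stage_brass, din_black from where it was at the start of the episode below 0.02 m); the robot touches nothing.
It fails at once if the brass first stage is moved 20 mm or more from its place (distance of stage_brass from where it was at the start of the episode above 0.02 m).
It fails at once if the black-wheeled connector is moved 20 mm or more from its place (distance of din_black from where it was at the start of the episode above 0.02 m).
It also fails if it takes over 104 s, if anything falls off the work surface, if the arm or the gripper's body presses on something with over 40 N, if the wrist force passes 120 N, or if a joint passes its speed limit or range.

### The arm

A 7-joint arm with a two-finger parallel gripper is mounted at the origin on the work surface. World frame = base frame: x ahead of the robot, y to its left, z up, the work surface at z = 0. Lengths are in m, angles in rad, forces in N, time in s.
With the tool pointing down it reaches from about 0.4 to 0.85 m from the base axis. Payload 10.4 kg.
Tool frame: the origin (TCP) lies midway between the tips of the shut fingers; the grasp point (between the pads) lies manip.hold_point_z behind it (manip.hold_point_z is the distance from the TCP to the grasp point, in m); z points along the fingers, x is the direction in which the jaws open and shut, and the axes are right-handed (so a half turn about z gives the same grasp; the last joint's range is limited). The gripper opens to 85 mm and grips with 20 to 120 N. Pads are 22 mm wide; open, the fingers measure 114 mm over their backs; the gripper's body (76 mm by 85 mm) begins 54 mm behind the grasp point. The pads swing forward as they close: fully open they stand 13 mm farther back than shut.
Start: joints at [-0.023, 0.332, -0.065, 1.46, 0.022, 1.35, -0.088], TCP at [0.625, 0, 0.231] pointing down, gripper open.
Joint ranges: [-2.6, 2.6], [-0.5, 2.12], [-1.47, 1.34], [0.16, 2.42], [-1.27, 4.41], [0.06, 2.06], [-2.6, 2.6]. Speed limits (rad/s): [2.22, 2.22, 2.79, 2.79, 3.14, 3.14, 3.14].

### API

Orientations are given as a unit quaternion [x, y, z, w].
In Python, from plant import manip, snapshot, regions_of gives the robot as it stands.
- The arm moves only by the tool send_rows, never from a script. Its argument "targets" is a list of rows, each a list of 7 numbers: the shift along the world's x, y, z in m, then the turn, a rotation vector about the world's x, y, z in rad, then the opening in per cent of the stroke, from 0 (shut) to 100 (fully open). A call has 1 to 12 rows; each row is the pose to reach, as a shift and turn from the pose commanded when the call began; what a row does not reach only later rows make up. A row lasts 1/10 s, in which the tool goes at most 50 mm and 8.59 degrees, less where a joint would pass 70% of its speed; a pose out of reach is approached as far as the arm can. A call with a gripper value outside its range is refused whole. The fingers move at their own pace and stop on an object; "grip_force" is the grip in N (left out, the last holds). Time passes only in rows, so rows that repeat a pose let the fingers close. It gives the time, the measured TCP pose, the force and the opening at its end, in the units of the state.
- manip.state(): the state, without advancing time (a new reading comes with each control period).
- snapshot(name): name is "scene" or "side" or "wrist"; returns a dict with "color" (384x512x3 uint8, red, green, blue), "depth" (384x512 float32, m along the optical axis (not along the pixel's ray), 0 where there is no reading), "fx", "fy", "cx", "cy" (pixels), "rvec" (rotation vector, rad) and "tvec" (3), from world to camera coordinates, as OpenCV has them. Camera axes: x right, y down, z forward; pixel columns grow to the right and rows downward; lengths in m; the calibration is good to about 2 mm. The wrist camera is an equidistant fisheye: a pixel r from the principal point sees the ray r / f radians off the axis. A picture is of the moment at which its call begins.
- manip.close_job(): hands the job in, once; it reports no verdict.
Trained networks look in a picture, given as the dict that the camera call returned (one of the last four; its "shot" number tells which), for a name from the list of things; names that differ only in an ending like _2 or _b are one class to them, and where a whole thing is asked for, a point or a joint stands for the part that bears it (a point fixed in the world has none). Each returns a list of dicts, best first, with "p" (0 to 1); they miss things now and then, are a little off and sometimes report something else, mostly with a low value. They report only what shows in the picture. A call takes as long as a camera call. They do not tell look-alikes from the thing itself.
- regions_of(picture, thing): "mask" (384x512 bool, what is visible of it) and "position" ([column, row] in pixels, amid what is visible of it).
The state is a dict: "time": time; "qpos": joint angles; "qvel": joint speeds; "tau": joint torques, N m; "eef_pos": TCP position; "ee_rot": TCP orientation; "wrist_force": force on the tool from outside, world axes, zero at the start; "ft_torque": the same for the moment, N m; "opening": finger opening in m.
Only numpy, scipy, OpenCV 4.12 (cv2) and the standard library are available. Lean on these libraries where they do the work, as an engineer would, in place of code of your own. Each camera call takes 0.05 s, during which the arm holds its last target.

## Working session

There is one attempt and no reset: what is moved stays moved. The work goes in short steps, Python scripts to look and compute and a tool call to move; the robot and the scene stay as the last step left them, time stands still between calls to the robot, and variables do not carry over. Pictures are saved under pics/ and viewed, and the job is handed in when it is done.

Besides the shell and the picture viewer there is one more tool, called as name(argument=value, ...) on one line, values as JSON. send_rows: Moves the arm, as the interface text tells. Its arguments: {"type":"object","properties":{"targets":{"type":"array"},"grip_force":{"type":"number"}},"required":["targets"]}

```bash
mkdir -p pics
cat > h.py <<'E'
import numpy as np, cv2
from plant import manip, snapshot, regions_of
def save(p,n): cv2.imwrite('pics/'+n+'.png',cv2.cvtColor(p['color'],cv2.COLOR_RGB2BGR))
def cloud(p):
    R=cv2.Rodrigues(np.array(p['rvec'],float))[0];t=np.array(p['tvec'],float).ravel()
    v,u=np.mgrid[:384,:512];d=p['depth']
    c=np.stack([(u-p['cx'])/p['fx']*d,(v-p['cy'])/p['fy']*d,d],-1)
    w=(c-t)@R; w[d<=0]=np.nan
    return w
E
python3 - <<'E'
from h import *
print(manip.state(), manip.hold_point_z)
for n in ('scene','side'):
    p=snapshot(n); save(p,n+'0'); w=cloud(p)
    for th in ['stage_chrome','din_green','gauge','knob_orange','dish_blue','dish_white','dish_red','dish_yellow']:
        for r in regions_of(p,th):
            m=r['mask']; q=w[m]; q=q[~np.isnan(q[:,0])]
            if len(q)<5: continue
            top=q[q[:,2]>np.percentile(q[:,2],95)-.004]
            print(n,th,round(r['p'],2),np.round(r['position']),m.sum(),'med',np.round(np.median(q,0),3),'mid',np.round((q.min(0)+q.max(0))/2,3),'top',np.round((top.min(0)+top.max(0))/2,3),p['color'][m].mean(0).round())
E
```

```text
{'time': 0.0, 'qpos': array([-0.02260332,  0.33285209, -0.06468684,  1.46093794,  0.02162264,
        1.3498819 , -0.08852313]), 'qvel': array([ 0.00165193,  0.00050304,  0.00057905, -0.00107797, -0.00174162,
       -0.00253216,  0.00115911]), 'tau': array([ 4.98105128e-04, -6.25449800e+01,  4.97091911e-02, -3.91610491e+01,
        1.63588714e-02,  9.83294769e-03, -6.01235030e-06]), 'eef_pos': array([ 6.24633217e-01, -1.81959245e-05,  2.30529867e-01]), 'ee_rot': array([ 9.99999761e-01, -3.17689125e-06, -6.90127384e-04,  4.51381502e-05]), 'wrist_force': array([-0.22936255,  0.45633392, -0.14394486]), 'ft_torque': array([-0.03246543,  0.03784315,  0.0143149 ]), 'opening': 0.08557416629121962} 0.0187
scene stage_chrome 0.53 [227. 159.] 216 med [ 0.435 -0.303  0.027] mid [ 0.414 -0.35   0.024] top [ 0.429 -0.314  0.046] [83. 81. 81.]
scene stage_chrome 0.43 [283. 259.] 616 med [0.531 0.135 0.009] mid [0.533 0.134 0.011] top [0.533 0.136 0.016] [155. 136.   7.]
scene din_green 0.71 [222. 213.] 323 med [ 0.594 -0.053  0.034] mid [ 0.588 -0.081  0.023] top [ 0.589 -0.063  0.043] [54. 80. 39
[... 2147 characters left out ...]
 mid [ 0.458 -0.074  0.022] top [ 0.448 -0.08   0.04 ] [133.  73.  18.]
side knob_orange 0.56 [212. 193.] 289 med [ 0.42  -0.006  0.037] mid [0.425 0.003 0.022] top [0.425 0.004 0.041] [142.  89. 103.]
side dish_blue 0.9 [178. 144.] 336 med [0.473 0.242 0.009] mid [0.473 0.239 0.011] top [0.473 0.239 0.015] [ 25.  77. 144.]
side dish_white 0.78 [206. 141.] 289 med [0.555 0.217 0.009] mid [0.554 0.215 0.011] top [0.553 0.215 0.014] [165. 165. 158.]
side dish_red 0.6 [204. 140.] 341 med [0.555 0.216 0.008] mid [0.554 0.21  0.01 ] top [0.554 0.21  0.015] [161. 160. 153.]
side dish_yellow 0.6 [214. 158.] 370 med [0.532 0.136 0.009] mid [0.535 0.132 0.011] top [0.531 0.132 0.016] [149. 136.  11.]
```

View pics/scene0.png

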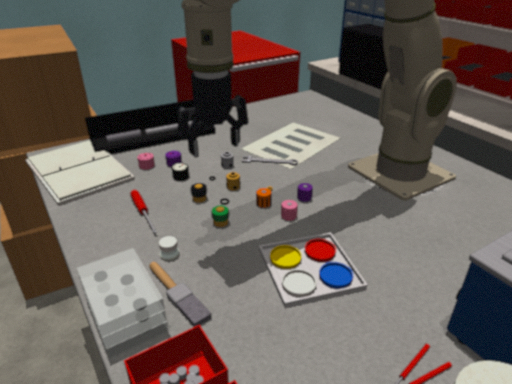

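View pics/side0.png

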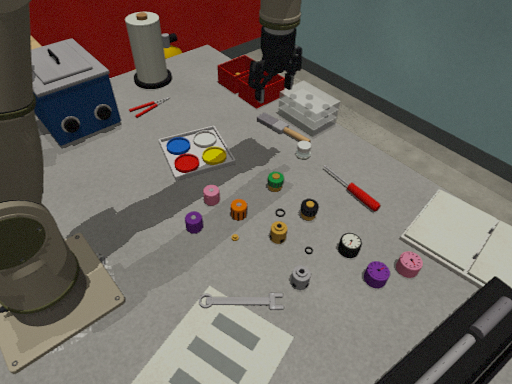

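Run:
```python
from h import *
C={'chrome':(.4275,-.3155),'green':(.588,-.066),'gauge':(.58,-.3285),'orange':(.45,-.079),'blue':(.474,.24),'white':(.553,.2175),'red':(.451,.161),'yellow':(.532,.135)}
ps=[snapshot('scene'),snapshot('side')]
W=[cloud(p) for p in ps]
for p,w,uv in ((ps[0],W[0],[(233,181),(199,190)]),(ps[1],W[1],[(279,231),(309,208)])):
    for u,v in uv:
        q=w[v-14:v+15,u-14:u+15].reshape(-1,3); q=q[(q[:,2]>.03)&(q[:,2]<.06)]
        print('lookalike',uv,np.round(np.median(q,0),3),np.round((q.min(0)+q.max(0))/2,3))
Z={'chrome':(.036,.022),'green':(.036,.024),'gauge':(.033,.027),'orange':(.036,.023)}
for k,c in C.items():
    for i,w in enumerate(W):
        q=w.reshape(-1,3); q=q[np.hypot(q[:,0]-c[0],q[:,1]-c[1])<(.034 if k in Z else .040)]
        lo=Z[k][0] if k in Z else .0125
        q=q[(q[:,2]>lo)&(q[:,2]<.06)]
        (x,y),r=cv2.minEnclosingCircle(q[:,:2].astype(np.float32))
        print(k,i,len(q),round(x,4),round(y,4),'r',round(r,4))
# everything above bench map
allq=np.concatenate([w.reshape(-1,3) for w in W]);m=(allq[:,2]>.012)&(allq[:,2]<.07)
a=allq[m]; im=np.zeros((500,800),np.uint8)
x=((a[:,0]-.25)*1000).astype(int);y=((a[:,1]+.5)*1000).astype(int)
ok=(x>=0)&(x<500)&(y>=0)&(y<800); im[x[ok],y[ok]]=np.clip(a[ok,2]*4000,0,255)
cv2.imwrite('pics/map.png',im)
```

```text
lookalike [(233, 181), (199, 190)] [ 0.481 -0.187  0.04 ] [ 0.476 -0.194  0.039]
lookalike [(233, 181), (199, 190)] [ 0.589 -0.184  0.04 ] [ 0.587 -0.192  0.038]
lookalike [(279, 231), (309, 208)] [ 0.472 -0.2    0.04 ] [ 0.476 -0.197  0.04 ]
lookalike [(279, 231), (309, 208)] [ 0.58  -0.197  0.039] [ 0.584 -0.194  0.038]
chrome 0 79 0.4316 -0.3118 r 0.0209
chrome 1 244 0.4283 -0.3167 r 0.0204
green 0 163 0.5862 -0.0645 r 0.024
green 1 156 0.5866 -0.067 r 0.0229
gauge 0 118 0.5827 -0.3278 r 0.0261
gauge 1 288 0.5796 -0.3297 r 0.025
orange 0 112 0.4502 -0.0781 r 0.0213
orange 1 167 0.4481 -0.0802 r 0.021
blue 0 181 0.4746 0.2407 r 0.0376
blue 1 83 0.4739 0.2389 r 0.0366
white 0 183 0.5549 0.2183 r 0.0368
white 1 72 0.5546 0.2167 r 0.0384
red 0 149 0.4507 0.161 r 0.0378
red 1 90 0.4509 0.1585 r 0.0374
yellow 0 151 0.531 0.1365 r 0.038
yellow 1 78 0.5311 0.1357 r 0.0373
```

View pics/map.png

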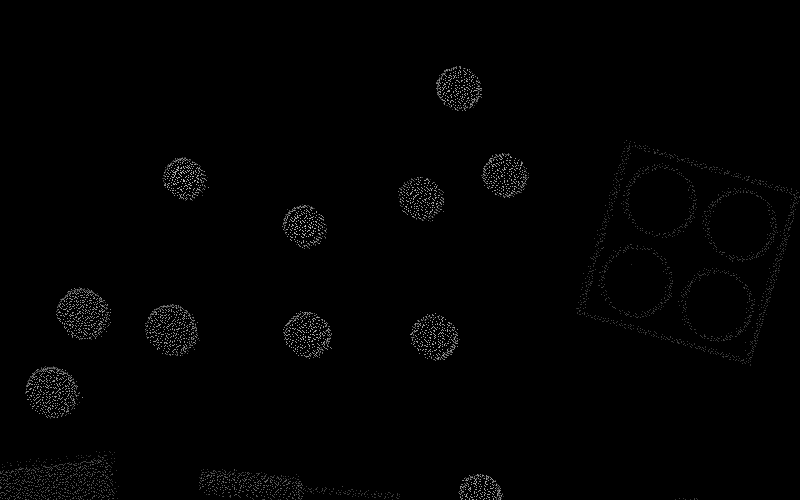

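send_rows(targets=[[-0.02, -0.033, -0.05, 0, 0, 0, 100], [-0.038, -0.066, -0.09, 0, 0, 0, 100], [-0.038, -0.066, -0.13, 0, 0, 0, 100], [-0.038, -0.066, -0.15, 0, 0, 0, 100], [-0.038, -0.066, -0.15, 0, 0, 0, 100], [-0.038, -0.066, -0.15, 0, 0, 0, 100]], grip_force=50)

```text
time: 1.6
eef_pos: [0.5876, -0.0656, 0.0822]
ee_rot: [1.0, 0.0, 0.0, -0.0]
wrist_force: [0.5, 0.3, 0.2]
opening: 0.0856
```

Run:
```python
from h import *
p=snapshot('wrist');save(p,'w1');print(manip.state()['eef_pos'],manip.state()['time'])
```

```text
[ 0.58837969 -0.06551398  0.08322357] 1.65
```

View pics/w1.png

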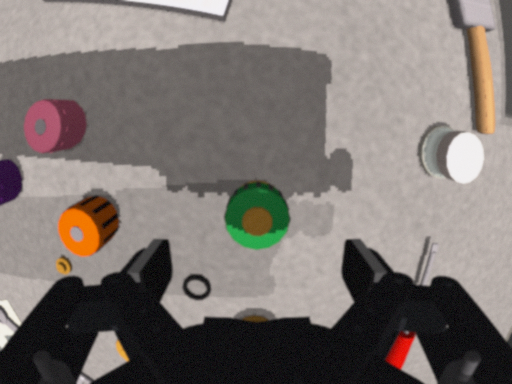

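send_rows(targets=[[-0.001, 0, -0.03, 0, 0, 0, 100], [-0.001, 0, -0.055, 0, 0, 0, 100], [-0.001, 0, -0.075, 0, 0, 0, 100], [-0.001, 0, -0.075, 0, 0, 0, 100], [-0.001, 0, -0.075, 0, 0, 0, 0], [-0.001, 0, -0.075, 0, 0, 0, 0], [-0.001, 0, -0.075, 0, 0, 0, 0], [-0.001, 0, -0.075, 0, 0, 0, 0], [-0.001, 0, -0.075, 0, 0, 0, 0], [-0.001, 0, -0.075, 0, 0, 0, 0], [-0.001, 0, -0.075, 0, 0, 0, 0], [-0.001, 0, -0.075, 0, 0, 0, 0]])

```text
time: 2.85
eef_pos: [0.5873, -0.066, 0.0083]
ee_rot: [1.0, -0.0, 0.001, 0.0]
wrist_force: [-1.6, -0.5, 8.5]
opening: 0.0428
```

Run:
```python
from h import *
p=snapshot('wrist');save(p,'w2');print(manip.state())
```

```text
{'time': 2.9, 'qpos': array([ 0.067665  ,  0.47602755, -0.04051438,  1.76713711,  0.02375759,
        0.89587596,  0.01687189]), 'qvel': array([-0.00160379,  0.001045  ,  0.00031555,  0.00073499, -0.00012809,
       -0.00087776, -0.00086547]), 'tau': array([ 9.81743122e-02, -5.99462450e+01,  6.45314511e-01, -2.94517851e+01,
        8.31790175e-02, -5.73387835e-01, -5.28745732e-03]), 'eef_pos': array([ 0.58735609, -0.0659865 ,  0.00835259]), 'ee_rot': array([9.99998857e-01, 5.64083947e-06, 1.51120567e-03, 4.11140599e-05]), 'wrist_force': array([-1.69332135,  0.0780328 ,  7.14280578]), 'ft_torque': array([ 0.02852214,  0.39354101, -0.0036646 ]), 'opening': 0.042834437782482276}
```

View pics/w2.png

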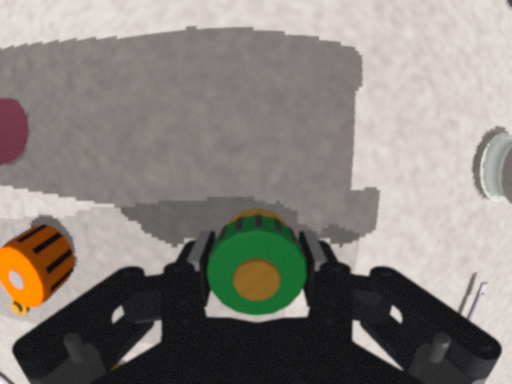

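send_rows(targets=[[0, 0, 0.04, 0, 0, 0, 0], [0, 0, 0.08, 0, 0, 0, 0], [-0.015, 0.05, 0.08, 0, 0, 0, 0], [-0.028, 0.1, 0.08, 0, 0, 0, 0], [-0.042, 0.15, 0.08, 0, 0, 0, 0], [-0.055, 0.19, 0.08, 0, 0, 0, 0], [-0.055, 0.202, 0.08, 0, 0, 0, 0], [-0.055, 0.202, 0.06, 0, 0, 0, 0], [-0.055, 0.202, 0.04, 0, 0, 0, 0], [-0.055, 0.202, 0.03, 0, 0, 0, 0], [-0.055, 0.202, 0.03, 0, 0, 0, 0], [-0.055, 0.202, 0.03, 0, 0, 0, 0]])

```text
time: 4.1
eef_pos: [0.5315, 0.1359, 0.037]
ee_rot: [1.0, -0.0, 0.0, -0.0]
wrist_force: [0.2, 0.5, -1.7]
opening: 0.0426
```

Run:
```python
from h import *
p=snapshot('wrist');save(p,'w3');s=manip.state();print(s['time'],s['eef_pos'],s['ee_rot'],s['opening'],s['wrist_force'])
```

```text
4.15 [0.53174056 0.13600641 0.03734665] [ 9.99999717e-01 -2.05513969e-04  6.96681244e-04 -1.97088132e-04] 0.04246932234700593 [-0.10384668 -0.45418696 -1.57701844]
```

View pics/w3.png

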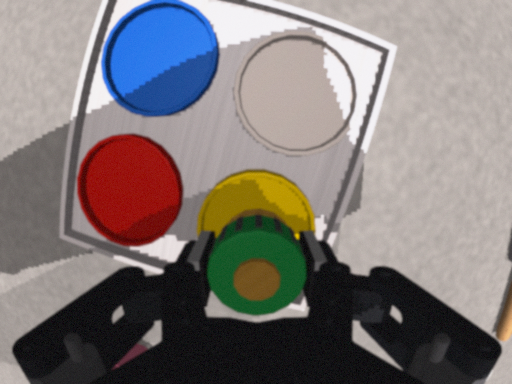

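send_rows(targets=[[0, 0, -0.012, 0, 0, 0, 0], [0, 0, -0.018, 0, 0, 0, 0], [0, 0, -0.021, 0, 0, 0, 0], [0, 0, -0.021, 0, 0, 0, 0], [0, 0, -0.021, 0, 0, 0, 0], [0, 0, -0.021, 0, 0, 0, 70], [0, 0, -0.021, 0, 0, 0, 70], [0, 0, -0.021, 0, 0, 0, 70], [0, 0, -0.021, 0, 0, 0, 70], [0, 0, 0.01, 0, 0, 0, 70], [0, 0, 0.05, 0, 0, 0, 70], [0, 0, 0.1, 0, 0, 0, 70]])

```text
time: 5.35
eef_pos: [0.5298, 0.1357, 0.1363]
ee_rot: [1.0, 0.0, -0.002, 0.0]
wrist_force: [1.2, 1.1, -0.0]
opening: 0.06
```

Run:
```python
from h import *
p=snapshot('wrist');save(p,'w4');s=manip.state();print(s['time'],s['eef_pos'],s['ee_rot'],s['opening'],s['wrist_force'])
```

```text
5.4 [0.53423077 0.13710499 0.14604383] [ 9.99988420e-01 -2.18627282e-05  4.59677395e-03 -1.42434499e-03] 0.060118155658078924 [4.58268118 1.09943356 7.73023618]
```

View pics/w4.png

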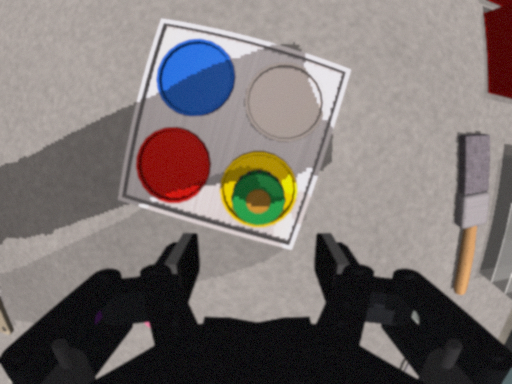

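send_rows(targets=[[-0.02, -0.05, 0, 0, 0, 0, 100], [-0.04, -0.1, 0, 0, 0, 0, 100], [-0.06, -0.15, 0, 0, 0, 0, 100], [-0.081, -0.195, 0, 0, 0, 0, 100], [-0.081, -0.215, -0.02, 0, 0, 0, 100], [-0.081, -0.215, -0.06, 0, 0, 0, 100], [-0.081, -0.215, -0.06, 0, 0, 0, 100], [-0.081, -0.215, -0.06, 0, 0, 0, 100]], grip_force=40)

```text
time: 6.2
eef_pos: [0.4499, -0.0784, 0.0766]
ee_rot: [1.0, 0.0, -0.001, -0.0]
wrist_force: [-0.0, 0.1, 1.0]
opening: 0.0854
```

Run:
```python
from h import *
p=snapshot('wrist');save(p,'w5');s=manip.state();print(s['time'],s['eef_pos'],s['ee_rot'],s['opening'],s['wrist_force'])
```

```text
6.25 [ 0.45077679 -0.07826115  0.07748038] [ 9.99999724e-01  6.34762190e-04  3.80253580e-04 -7.37275027e-05] 0.08515519876784665 [-0.16753272 -0.49882629  0.59737949]
```

View pics/w5.png

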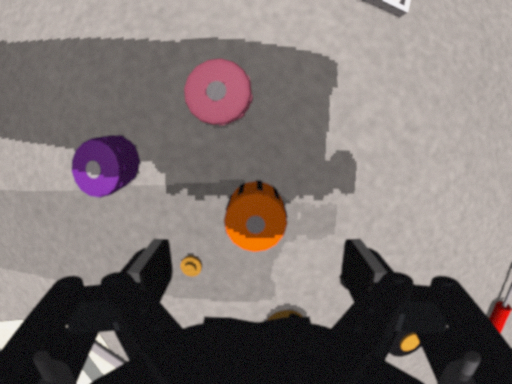

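send_rows(targets=[[-0.001, -0.001, -0.03, 0, 0, 0, 100], [-0.001, -0.001, -0.055, 0, 0, 0, 100], [-0.001, -0.001, -0.07, 0, 0, 0, 100], [-0.001, -0.001, -0.07, 0, 0, 0, 100], [-0.001, -0.001, -0.07, 0, 0, 0, 0], [-0.001, -0.001, -0.07, 0, 0, 0, 0], [-0.001, -0.001, -0.07, 0, 0, 0, 0], [-0.001, -0.001, -0.07, 0, 0, 0, 0], [-0.001, -0.001, -0.07, 0, 0, 0, 0], [-0.001, -0.001, -0.07, 0, 0, 0, 0], [-0.001, -0.001, -0.07, 0, 0, 0, 0]])

```text
time: 7.35
eef_pos: [0.45, -0.0799, 0.0077]
ee_rot: [1.0, 0.0, 0.001, -0.0]
wrist_force: [-1.6, 1.5, 8.5]
opening: 0.0412
```

send_rows(targets=[[0, 0, 0.04, 0, 0, 0, 0], [0, 0, 0.09, 0, 0, 0, 0], [0.001, 0.05, 0.09, 0, 0, 0, 0], [0.001, 0.1, 0.09, 0, 0, 0, 0], [0.001, 0.15, 0.09, 0, 0, 0, 0], [0.001, 0.2, 0.09, 0, 0, 0, 0], [0.001, 0.235, 0.09, 0, 0, 0, 0], [0.001, 0.24, 0.07, 0, 0, 0, 0], [0.001, 0.24, 0.04, 0, 0, 0, 0], [0.001, 0.24, 0.03, 0, 0, 0, 0], [0.001, 0.24, 0.03, 0, 0, 0, 0], [0.001, 0.24, 0.03, 0, 0, 0, 0]])

```text
time: 8.55
eef_pos: [0.4506, 0.1599, 0.0373]
ee_rot: [1.0, -0.0, 0.0, -0.0]
wrist_force: [1.0, 0.4, -0.8]
opening: 0.041
```

Run:
```python
from h import *
p=snapshot('wrist');save(p,'w6');s=manip.state();print(s['time'],s['eef_pos'],s['ee_rot'],s['opening'],s['wrist_force'])
```

```text
8.6 [0.45090876 0.1600166  0.03764684] [ 9.99999526e-01 -3.31250886e-04  8.74189386e-04 -2.71088395e-04] 0.041174486700389895 [-0.3581262   0.655255   -0.61923468]
```

View pics/w6.png

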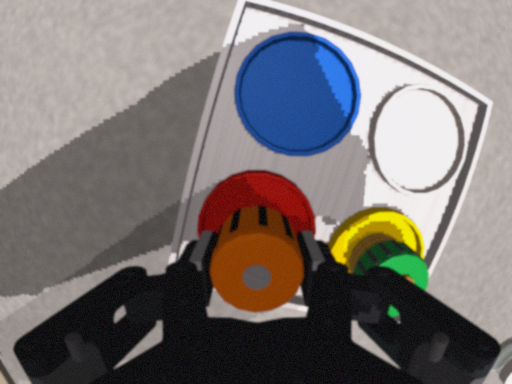

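send_rows(targets=[[0, 0, -0.012, 0, 0, 0, 0], [0, 0, -0.018, 0, 0, 0, 0], [0, 0, -0.022, 0, 0, 0, 0], [0, 0, -0.022, 0, 0, 0, 0], [0, 0, -0.022, 0, 0, 0, 0], [0, 0, -0.022, 0, 0, 0, 64], [0, 0, -0.022, 0, 0, 0, 64], [0, 0, -0.022, 0, 0, 0, 64], [0, 0, -0.022, 0, 0, 0, 64], [0, 0, 0.01, 0, 0, 0, 64], [0, 0, 0.05, 0, 0, 0, 64], [0, 0, 0.1, 0, 0, 0, 64]])

```text
time: 9.8
eef_pos: [0.4488, 0.1596, 0.1365]
ee_rot: [1.0, 0.0, -0.001, 0.0]
wrist_force: [1.4, 0.4, -0.3]
opening: 0.0546
```

Run:
```python
from h import *
p=snapshot('wrist');save(p,'w7');s=manip.state();print(s['time'],s['eef_pos'],s['ee_rot'],s['opening'],s['wrist_force'])
```

```text
9.85 [0.45291538 0.16139346 0.14550163] [ 9.99990182e-01  5.22961312e-05  4.11906011e-03 -1.63280591e-03] 0.054509000090297716 [4.85275257 2.06467903 8.63697455]
```

View pics/w7.png

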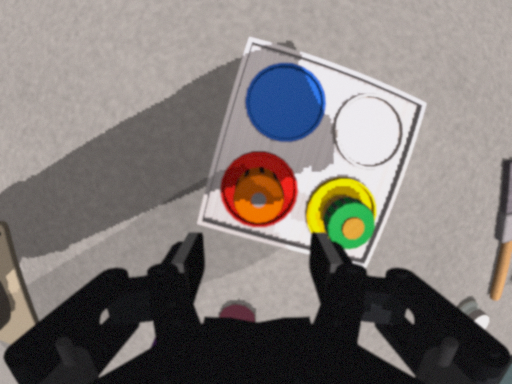

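send_rows(targets=[[-0.002, -0.05, 0, 0, 0, 0, 100], [-0.004, -0.1, 0, 0, 0, 0, 100], [-0.006, -0.15, 0, 0, 0, 0, 100], [-0.008, -0.2, 0, 0, 0, 0, 100], [-0.01, -0.25, 0, 0, 0, 0, 100], [-0.012, -0.3, 0, 0, 0, 0, 100], [-0.015, -0.35, 0, 0, 0, 0, 100], [-0.018, -0.4, 0, 0, 0, 0, 100], [-0.021, -0.45, 0, 0, 0, 0, 100], [-0.021, -0.475, -0.02, 0, 0, 0, 100], [-0.021, -0.475, -0.05, 0, 0, 0, 100], [-0.021, -0.475, -0.05, 0, 0, 0, 100]], grip_force=60)

```text
time: 11.05
eef_pos: [0.4266, -0.3143, 0.0828]
ee_rot: [1.0, -0.001, -0.003, -0.001]
wrist_force: [0.1, 0.5, 0.3]
opening: 0.0855
```

send_rows(targets=[[0, 0, 0, 0, 0, 0, 100], [0, 0, 0, 0, 0, 0, 100]])

```text
time: 11.25
eef_pos: [0.43, -0.3147, 0.0878]
ee_rot: [1.0, 0.001, 0.001, 0.0]
wrist_force: [-0.5, -0.6, 0.7]
opening: 0.0858
```

Run:
```python
from h import *
p=snapshot('wrist');save(p,'w8');s=manip.state();print(s['time'],s['eef_pos'],s['ee_rot'],s['opening'],s['wrist_force'])
```

```text
11.3 [ 0.43008337 -0.31475275  0.08788332] [9.99999159e-01 6.12568368e-04 1.07421901e-03 3.90962569e-04] 0.08542587227487497 [ 0.4662895  -0.1349685  -0.76442692]
```

View pics/w8.png

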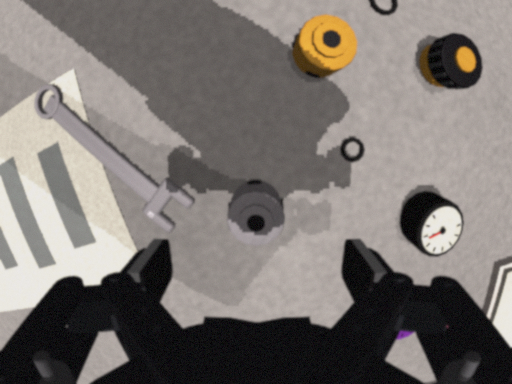

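send_rows(targets=[[-0.001, -0.001, -0.03, 0, 0, 0, 100], [-0.001, -0.001, -0.06, 0, 0, 0, 100], [-0.001, -0.001, -0.08, 0, 0, 0, 100], [-0.001, -0.001, -0.08, 0, 0, 0, 100], [-0.001, -0.001, -0.08, 0, 0, 0, 0], [-0.001, -0.001, -0.08, 0, 0, 0, 0], [-0.001, -0.001, -0.08, 0, 0, 0, 0], [-0.001, -0.001, -0.08, 0, 0, 0, 0], [-0.001, -0.001, -0.08, 0, 0, 0, 0], [-0.001, -0.001, -0.08, 0, 0, 0, 0], [-0.001, -0.001, -0.08, 0, 0, 0, 0], [-0.001, -0.001, -0.08, 0, 0, 0, 0]])

```text
time: 12.5
eef_pos: [0.429, -0.3164, 0.008]
ee_rot: [1.0, 0.0, 0.001, 0.0]
wrist_force: [-1.5, 1.6, 8.7]
opening: 0.0386
```

Run:
```python
from h import *
p=snapshot('wrist');save(p,'w9');s=manip.state();print(s['time'],s['eef_pos'],s['ee_rot'],s['opening'],s['wrist_force'])
```

```text
12.55 [ 0.4289912  -0.31645698  0.0079705 ] [9.99999266e-01 2.27207064e-05 1.13220501e-03 4.31920374e-04] 0.03838581187323789 [-1.19075121  1.93713146  8.99425844]
```

View pics/w9.png

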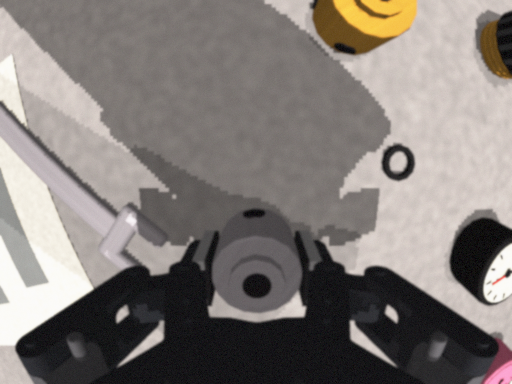

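send_rows(targets=[[0, 0, 0.04, 0, 0, 0, 0], [0, 0, 0.09, 0, 0, 0, 0], [0, 0, 0.11, 0, 0, 0, 0], [0.004, 0.045, 0.11, 0, 0, 0, 0], [0.008, 0.09, 0.11, 0, 0, 0, 0], [0.012, 0.14, 0.11, 0, 0, 0, 0], [0.016, 0.19, 0.11, 0, 0, 0, 0], [0.02, 0.24, 0.11, 0, 0, 0, 0], [0.024, 0.29, 0.11, 0, 0, 0, 0], [0.028, 0.34, 0.11, 0, 0, 0, 0], [0.032, 0.39, 0.11, 0, 0, 0, 0], [0.036, 0.44, 0.11, 0, 0, 0, 0]])

```text
time: 13.75
eef_pos: [0.4637, 0.1247, 0.1169]
ee_rot: [1.0, -0.0, 0.001, -0.0]
wrist_force: [1.3, -0.3, -3.3]
opening: 0.0387
```

send_rows(targets=[[0.004, 0.05, 0, 0, 0, 0, 0], [0.008, 0.095, 0, 0, 0, 0, 0], [0.01, 0.116, 0, 0, 0, 0, 0], [0.01, 0.116, 0, 0, 0, 0, 0], [0.01, 0.116, -0.03, 0, 0, 0, 0], [0.01, 0.116, -0.06, 0, 0, 0, 0], [0.01, 0.116, -0.08, 0, 0, 0, 0], [0.01, 0.116, -0.08, 0, 0, 0, 0], [0.01, 0.116, -0.08, 0, 0, 0, 0]])

```text
time: 14.65
eef_pos: [0.4742, 0.2383, 0.037]
ee_rot: [1.0, -0.0, 0.0, 0.0]
wrist_force: [0.0, 0.5, -2.4]
opening: 0.0384
```

Run:
```python
from h import *
p=snapshot('wrist');save(p,'w10');s=manip.state();print(s['time'],s['eef_pos'],s['ee_rot'],s['opening'],s['wrist_force'])
```

```text
14.7 [0.47472813 0.23873804 0.03767718] [ 9.99999601e-01 -3.68308892e-04  7.75827635e-04 -2.46148854e-04] 0.03838925252090446 [ 0.9486769   0.36166165 -2.44890738]
```

View pics/w10.png

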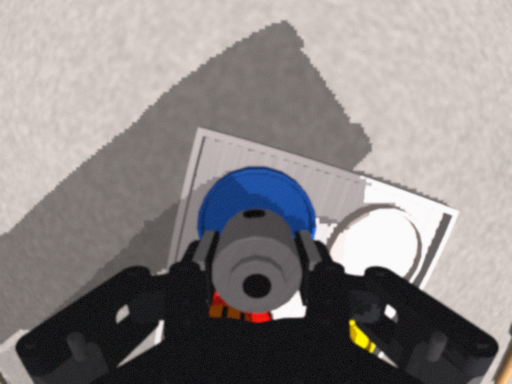

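send_rows(targets=[[0, 0.001, -0.012, 0, 0, 0, 0], [0, 0.001, -0.018, 0, 0, 0, 0], [0, 0.001, -0.0215, 0, 0, 0, 0], [0, 0.001, -0.0215, 0, 0, 0, 0], [0, 0.001, -0.0215, 0, 0, 0, 0], [0, 0.001, -0.0215, 0, 0, 0, 64], [0, 0.001, -0.0215, 0, 0, 0, 64], [0, 0.001, -0.0215, 0, 0, 0, 64], [0, 0.001, -0.0215, 0, 0, 0, 64], [0, 0.001, 0.01, 0, 0, 0, 64], [0, 0.001, 0.05, 0, 0, 0, 64], [0, 0.001, 0.1, 0, 0, 0, 64]])

```text
time: 15.9
eef_pos: [0.4729, 0.2393, 0.1364]
ee_rot: [1.0, 0.0, -0.001, 0.001]
wrist_force: [1.1, 0.1, -0.4]
opening: 0.0548
```

Run:
```python
from h import *
p=snapshot('wrist');save(p,'w11');s=manip.state();print(s['time'],s['eef_pos'],s['ee_rot'],s['opening'],s['wrist_force'])
```

```text
15.95 [0.47676509 0.24170956 0.14588188] [ 9.99988917e-01  2.92827161e-05  4.12265341e-03 -2.27354045e-03] 0.05503819063265785 [4.58343838 1.85129927 8.38932995]
```

View pics/w11.png

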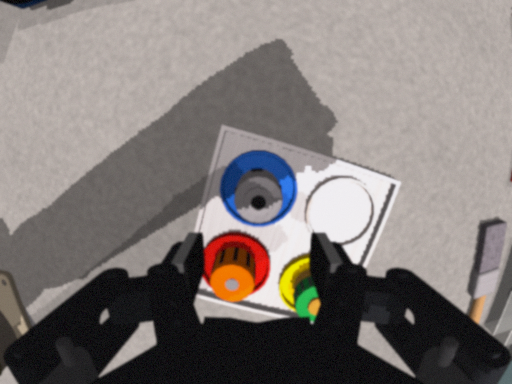

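send_rows(targets=[[0.009, -0.049, 0, 0, 0, 0, 100], [0.018, -0.098, 0, 0, 0, 0, 100], [0.027, -0.147, 0, 0, 0, 0, 100], [0.036, -0.196, 0, 0, 0, 0, 100], [0.045, -0.245, 0, 0, 0, 0, 100], [0.054, -0.294, 0, 0, 0, 0, 100], [0.064, -0.343, 0, 0, 0, 0, 100], [0.073, -0.392, 0, 0, 0, 0, 100], [0.083, -0.44, 0, 0, 0, 0, 100], [0.092, -0.485, 0, 0, 0, 0, 100], [0.1, -0.53, 0, 0, 0, 0, 100], [0.106, -0.56, 0, 0, 0, 0, 100]], grip_force=50)

```text
time: 17.15
eef_pos: [0.5793, -0.3241, 0.1359]
ee_rot: [1.0, -0.001, -0.0, 0.001]
wrist_force: [-0.4, -0.1, 0.9]
opening: 0.0852
```

send_rows(targets=[[0, -0.01, 0, 0, 0, 0, 100], [0, -0.01, -0.03, 0, 0, 0, 100], [0, -0.01, -0.055, 0, 0, 0, 100], [0, -0.01, -0.055, 0, 0, 0, 100], [0, -0.01, -0.055, 0, 0, 0, 100]])

```text
time: 17.65
eef_pos: [0.5801, -0.3293, 0.0816]
ee_rot: [1.0, 0.0, -0.0, -0.0]
wrist_force: [-0.0, -0.2, 0.5]
opening: 0.0853
```

Run:
```python
from h import *
p=snapshot('wrist');save(p,'w12');s=manip.state();print(s['time'],s['eef_pos'],s['ee_rot'],s['opening'],s['wrist_force'])
```

```text
17.7 [ 0.5806886  -0.32978096  0.08266534] [9.99999650e-01 3.69973028e-04 7.20160703e-04 2.10545155e-04] 0.08539361657676306 [-0.56891106 -0.32417835 -0.22888475]
```

View pics/w12.png

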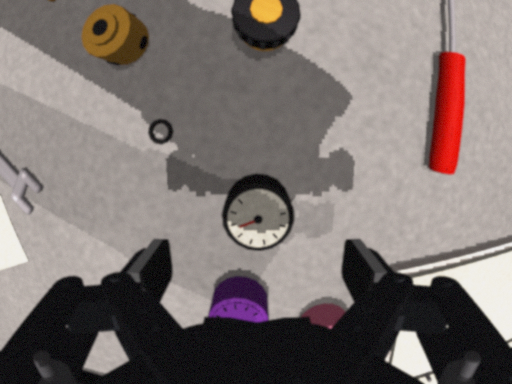

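send_rows(targets=[[0, 0, -0.03, 0, 0, 0, 100], [0, 0, -0.06, 0, 0, 0, 100], [0, 0, -0.0775, 0, 0, 0, 100], [0, 0, -0.0775, 0, 0, 0, 100], [0, 0, -0.0775, 0, 0, 0, 0], [0, 0, -0.0775, 0, 0, 0, 0], [0, 0, -0.0775, 0, 0, 0, 0], [0, 0, -0.0775, 0, 0, 0, 0], [0, 0, -0.0775, 0, 0, 0, 0], [0, 0, -0.0775, 0, 0, 0, 0], [0, 0, -0.0775, 0, 0, 0, 0]])

```text
time: 18.8
eef_pos: [0.5812, -0.3308, 0.0061]
ee_rot: [1.0, -0.0, 0.002, 0.001]
wrist_force: [-0.8, 0.3, 5.3]
opening: 0.0492
```

Run:
```python
from h import *
p=snapshot('wrist');save(p,'w13');s=manip.state();print(s['time'],s['eef_pos'],s['ee_rot'],s['opening'],s['wrist_force'])
```

```text
18.85 [ 0.58116619 -0.33072162  0.00605201] [ 9.99998661e-01 -4.77192354e-06  1.50298951e-03  6.47044312e-04] 0.04830313794078447 [-0.62373861  1.06926748  5.5098252 ]
```

View pics/w13.png

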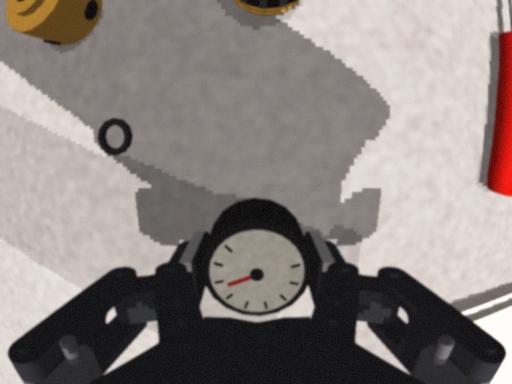

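send_rows(targets=[[0, 0, 0.04, 0, 0, 0, 0], [0, 0, 0.09, 0, 0, 0, 0], [0, 0, 0.11, 0, 0, 0, 0], [-0.002, 0.045, 0.11, 0, 0, 0, 0], [-0.004, 0.09, 0.11, 0, 0, 0, 0], [-0.006, 0.14, 0.11, 0, 0, 0, 0], [-0.008, 0.19, 0.11, 0, 0, 0, 0], [-0.01, 0.24, 0.11, 0, 0, 0, 0], [-0.012, 0.29, 0.11, 0, 0, 0, 0], [-0.015, 0.34, 0.11, 0, 0, 0, 0], [-0.018, 0.39, 0.11, 0, 0, 0, 0], [-0.02, 0.44, 0.11, 0, 0, 0, 0]])

```text
time: 20.05
eef_pos: [0.5599, 0.1114, 0.1151]
ee_rot: [1.0, -0.0, 0.001, -0.0]
wrist_force: [0.5, 0.2, -0.8]
opening: 0.0485
```

send_rows(targets=[[-0.003, 0.05, 0, 0, 0, 0, 0], [-0.005, 0.09, 0, 0, 0, 0, 0], [-0.0055, 0.107, 0, 0, 0, 0, 0], [-0.0055, 0.107, 0, 0, 0, 0, 0], [-0.0055, 0.107, -0.03, 0, 0, 0, 0], [-0.0055, 0.107, -0.06, 0, 0, 0, 0], [-0.0055, 0.107, -0.08, 0, 0, 0, 0], [-0.0055, 0.107, -0.08, 0, 0, 0, 0], [-0.0055, 0.107, -0.08, 0, 0, 0, 0]])

```text
time: 20.95
eef_pos: [0.5552, 0.2152, 0.0347]
ee_rot: [1.0, -0.001, 0.0, 0.0]
wrist_force: [-0.5, -0.4, -0.7]
opening: 0.0488
```

Run:
```python
from h import *
p=snapshot('wrist');save(p,'w14');s=manip.state();print(s['time'],s['eef_pos'],s['ee_rot'],s['opening'],s['wrist_force'])
```

```text
21.0 [0.55562497 0.2158232  0.03538918] [ 9.99999277e-01 -6.45853274e-04  9.98436980e-04 -1.79843464e-04] 0.04827778397989022 [-0.08280218  0.55555355 -0.71071919]
```

View pics/w14.png

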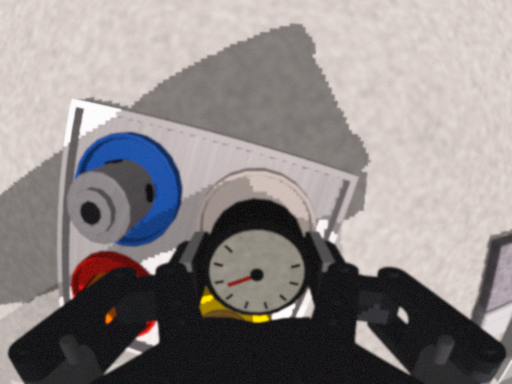

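send_rows(targets=[[0, 0.001, -0.012, 0, 0, 0, 0], [0, 0.001, -0.018, 0, 0, 0, 0], [0, 0.001, -0.0215, 0, 0, 0, 0], [0, 0.001, -0.0215, 0, 0, 0, 0], [0, 0.001, -0.0215, 0, 0, 0, 0], [0, 0.001, -0.0215, 0, 0, 0, 71], [0, 0.001, -0.0215, 0, 0, 0, 71], [0, 0.001, -0.0215, 0, 0, 0, 71], [0, 0.001, -0.0215, 0, 0, 0, 71], [0, 0.001, 0.01, 0, 0, 0, 71], [0, 0.001, 0.05, 0, 0, 0, 71], [0, 0.001, 0.1, 0, 0, 0, 71]])

```text
time: 22.2
eef_pos: [0.5533, 0.217, 0.1336]
ee_rot: [1.0, 0.0, -0.002, 0.001]
wrist_force: [0.6, 0.3, -0.7]
opening: 0.0606
```

send_rows(targets=[[0, 0, 0.05, 0, 0, 0, 71], [0.04, -0.04, 0.08, 0, 0, 0, 71], [0.04, -0.09, 0.1, 0, 0, 0, 71], [0.04, -0.13, 0.1, 0, 0, 0, 71], [0.04, -0.13, 0.1, 0, 0, 0, 71]])

```text
time: 22.7
eef_pos: [0.5959, 0.0791, 0.2352]
ee_rot: [1.0, -0.005, 0.001, 0.002]
wrist_force: [1.4, -0.4, -0.2]
opening: 0.0607
```

Run:
```python
from h import *
ps=[snapshot('scene'),snapshot('side')]
for p,n in zip(ps,('scene9','side9')): save(p,n)
C={'chrome':(.474,.24,.040,.058),'gauge':(.5548,.2175,.036,.05),'orange':(.451,.16,.043,.055),'green':(.531,.136,.042,.056),'brass':(.476,-.195,.036,.06),'black':(.586,-.193,.036,.06)}
for p in ps:
    w=cloud(p).reshape(-1,3)
    for k,c in C.items():
        q=w[(np.hypot(w[:,0]-c[0],w[:,1]-c[1])<.036)&(w[:,2]>c[2])&(w[:,2]<c[3])]
        if len(q)<5: print(k,len(q));continue
        (x,y),r=cv2.minEnclosingCircle(q[:,:2].astype(np.float32))
        print(k,len(q),'off mm',round((x-c[0])*1000,1),round((y-c[1])*1000,1),'r',round(r*1000,1),'ztop',round(float(np.percentile(q[:,2],95)),4))
    a=p['color']; 
a=cv2.resize(cv2.imread('pics/scene9.png')[200:320,220:400],None,fx=4,fy=4,interpolation=2);cv2.imwrite('pics/z1.png',a)
a=cv2.resize(cv2.imread('pics/side9.png')[100:290,140:340],None,fx=3,fy=3,interpolation=2);cv2.imwrite('pics/z2.png',a)
print(manip.state()['time'])
```

```text
chrome 240 off mm 1.3 0.5 r 21.0 ztop 0.0553
gauge 381 off mm 1.2 2.1 r 25.8 ztop 0.0467
orange 190 off mm -1.3 2.1 r 23.2 ztop 0.0499
green 237 off mm 0.6 1.7 r 22.9 ztop 0.0534
brass 98 off mm 1.8 1.7 r 20.0 ztop 0.0478
black 126 off mm -0.2 3.1 r 23.4 ztop 0.0451
chrome 110 off mm -0.2 -3.9 r 20.8 ztop 0.0552
gauge 157 off mm -0.9 0.1 r 25.3 ztop 0.0462
orange 122 off mm 0.4 -1.3 r 22.1 ztop 0.0496
green 137 off mm 0.0 -1.1 r 23.0 ztop 0.0523
brass 187 off mm 0.4 -1.6 r 20.7 ztop 0.0471
black 184 off mm -0.7 -1.9 r 22.3 ztop 0.0444
22.8
```

View pics/z1.png

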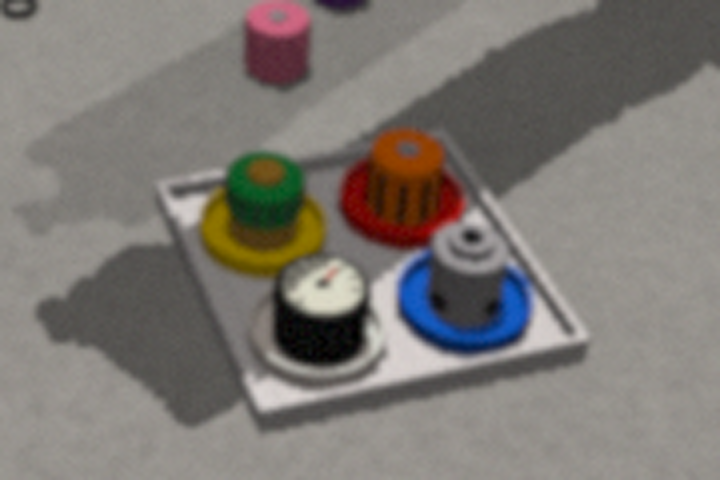

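View pics/z2.png

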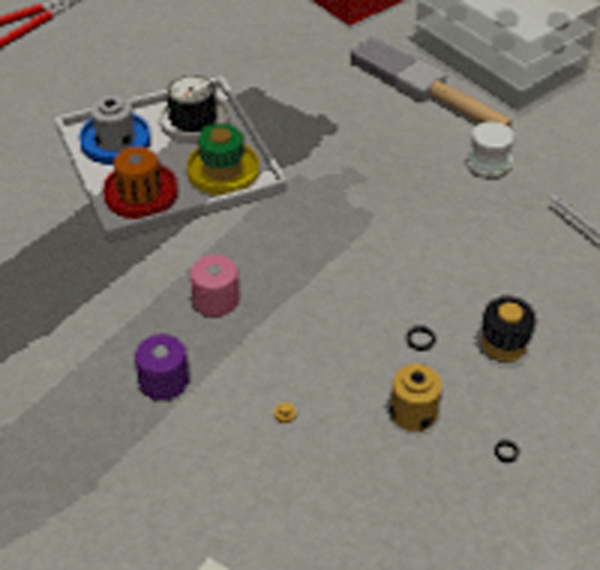

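Both views show all four parts upright and centred in their dishes, and the two look-alikes have not moved.

```bash
python3 -c "
from plant import manip
print(manip.close_job())"
```

```text
the job is handed in; nothing more can be done
None
```

I placed all four parts in their dishes and handed the job in at about 23 s, well inside the 104 s limit. The chrome stage is in blue, the green connector in yellow, the gauge face up in white and the orange knob in red.

- **Position:** the last scene and side depth checks put each part within about 4 mm of its dish centre, against the 15 mm allowed. The largest offset was the chrome stage at 3.9 mm in the side view. The two cameras disagree by up to about 4 mm, and both readings are well within tolerance.
- **Height and attitude:** the tops sit at about 46 to 55 mm, which fits parts resting on the 8 mm dish floor to within about 2 mm of measurement noise. I judged uprightness by eye in both views and did not measure a tilt angle. All four look upright.
- **Look-alikes:** the brass stage and the black connector were never touched. They measure within about 3 mm of where they started, which is camera noise.
- **Arm:** it was clear of everything at hand-in. The highest wrist force I saw in the reports was about 9 N.

No check failed, and the hand-in itself reports no verdict.

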